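Stock the bench bottle rack and clamp its sliding stop on the nut jar

ROBOT

A 6-joint arm with a two-finger parallel gripper is mounted at the origin on the work surface; the furniture and walls round the work are solid. World frame = base frame: x ahead of the robot, y to its left, z up, the work surface at z = 0. Lengths are in m, angles in degrees, forces in N, time in s.
With the tool pointing down it reaches from about 0.25 to 0.725 m from the base axis. Payload 9.7 kg.
Tool frame: the origin (TCP) lies at the very end of the fingers, on their centre line; the grasp point (between the pads) lies grasp_offset behind it (grasp_offset is the distance from the TCP to the grasp point, in m); z points along the fingers, y is the line along which they close (so a half turn about z gives the same grasp; the last joint's range is limited). The gripper opens to 85 mm and grips with 20 to 120 N. Pads are 22 mm wide; open, the fingers measure 114 mm over their backs; the gripper's body (76 mm by 85 mm) begins 54 mm behind the grasp point. The pads swing forward as they close: fully open they stand 13 mm farther back than shut.
Start: joints at [-66.062, 4.979, 10.078, 95.1, 0, 90], TCP at [0.223, -0.503, 0.231] pointing down, gripper open.
Joint ranges: [-179.16, 179.16], [-48.56, 103.87], [-65.8, 70.77], [-126.05, 130.52], [-82.76, 87.17], [-180, 180]. Speed limits (degrees/s): [127.2, 127.2, 147.25, 180, 180, 180].

INTERFACE

Orientations are given as [roll, pitch, yaw] about the fixed x, y, z axes, in that order (R = Rz(yaw) Ry(pitch) Rx(roll)).
In Python, from workcell import get_obs, camera, calibration, job_done, recognise, cut_out, mark_of, grasp_offset gives the robot as it stands.
- The arm moves only by the tool servo_tool, never from a script. Its argument "moves" is a list of rows, each a list of 3 entries, a list of its own where there are three numbers: the turn, a rotation vector about the tool's x, y, z in degrees, then the shift along the tool's x, y, z in m, then the opening in per cent of the stroke, from 0 (shut) to 100 (fully open). In form: [[[ax, ay, az], [x, y, z], claw], ...]. A call has 1 to 12 rows; each row shifts and turns the commanded pose from where the row before left it, along the tool's axes as they then stand; what a row does not reach is not made up. A row lasts 1/10 s, in which the tool goes at most 50 mm and 8.59 degrees, less where a joint would pass 70% of its speed; a pose out of reach is approached as far as the arm can. A call is refused whole if a number of a shift passes 0.05 or a number of a turn 8.59, either way. A call with a gripper value outside its range is refused whole. The fingers move at their own pace and stop on an object; "force" is the grip in N (left out, the last holds). Time passes only in rows, so rows that do not move let the fingers close. It gives the time, the measured TCP pose, the force, the opening and the grip force at its end, in the units of the state.
- get_obs(): the state, without advancing time (a new reading comes with each control period).
- camera(name): name is "scene" or "top"; returns (picture, depth): 400x640x3 uint8, red, green, blue; 400x640 float32, m along the optical axis (not along the pixel's ray), 0 where there is no reading.
- calibration(name): a dict with "camera_matrix" (3x3 intrinsics, pixels), "dist" ([k1, k2, p1, p2, k3] as OpenCV has them; the pictures are not rectified), "R" (3x3) and "t" (3): a world point X has camera coordinates R X + t. Camera axes: x right, y down, z forward; pixel columns grow to the right and rows downward; lengths in m; the calibration is good to about 2 mm. A picture is of the moment at which its call begins. calibration takes no time and is no camera call.
- job_done(): hands the job in; it is judged then, once.
Trained networks look in the newest picture that a camera, given by its name, has taken for a name from the list of things; names that differ only in an ending like _2 or _b are one class to them, and where a whole thing is asked for, a point or a joint stands for the part that bears it (a point fixed in the world has none). Each returns a list of dicts, best first, with "score" (0 to 1); they miss things now and then, are a little off and sometimes report something else, mostly with a low value. They report only what shows in the picture. A call takes as long as a camera call. They do not tell look-alikes from the thing itself.
- recognise(name, camera): "xyz" ([x, y, z] in m, in the coordinates of the camera as it stood for that picture, good to about 4 mm: the middle of the surface that is visible of it).
- cut_out(name, camera): "mask" (400x640 bool, what is visible of it).
- mark_of(name, camera): "xyz" ([x, y, z] in m, in the coordinates of the camera as it stood for that picture, good to about 4 mm: a listed point, or the origin of a listed thing).
The state is a dict: "time": time; "q": joint angles; "qd": joint speeds; "joint_efforts": joint torques, N m; "ee_pos": TCP position; "tcp_rot": TCP orientation; "wrist_force": force on the tool from outside, world axes, zero at the start; "torque": the same for the moment, N m; "opening": finger opening in m; "grasp_force": force on a finger pad.
Only numpy, scipy, OpenCV 4.12 (cv2) and the standard library are available. Lean on these libraries where they do the work, as an engineer would, in place of code of your own. Each camera call takes 0.05 s, during which the arm holds its last target. There are 200 camera calls.

TASK

Put the two glue bottles and the jar of nuts away in the wooden rack that is screwed to the bench: one bottle standing in each of its two square pockets, the jar standing in the long bay beside them. Slide the bay's wooden stop up against the jar so that the jar has no room to shift, and lock the stop there by turning its black clamp knob clockwise until it is tight. Keep the bottles and the jar upright, and leave the other things on the bench where they are.

Things in the scene. Friction and masses are not known exactly. Their poses are not given: they have to be found in the camera images.
- glue_1: Squeeze bottle of glue, stands upright, round body 35 mm in diameter and straight from the bottom to about 75 mm up, shoulder up to 95 mm, orange nozzle up to 125 mm. Origin: centre of its underside; z up. About 0.12 kg.
- glue_2: Squeeze bottle of glue, the slightly smaller one, stands upright, round body 33 mm in diameter and straight from the bottom to about 70 mm up, shoulder up to 90 mm, orange nozzle up to 118 mm. Origin: centre of its underside; z up. About 0.12 kg. Either bottle may go into either pocket.
- nut_jar: Glass jar of nuts, stands upright, round body 51 mm in diameter and straight up to 48 mm, shoulder to 58 mm, screwed-on lid 47 mm in diameter from 58 to 72 mm. Origin: centre of its underside; z up. About 0.16 kg.
- bench_rack: Low wooden rack screwed to the bench, 90 mm deep (its x), 260 long (its y). Origin: centre of the underside; x points away from the robot (turned up to 0.3 rad), y to the left. Floor 8 mm thick; rims 40 mm above the bench. From the left: two pockets 43 x 43 mm, then a bay 58 mm wide in x. Back rail (rack x 22 to 45 mm) with a T-track, top 41 mm up, on which the stop slides.
- pocket_left (a point): Centre of the floor of the left square pocket (43 x 43 mm inside, 32 mm deep), at rack coordinates (-7, +99.5, 8) mm; axes as the rack's.
- pocket_right (a point): Centre of the floor of the second square pocket (same size), at rack coordinates (-7, +49.5, 8) mm; axes as the rack's.
- bay_end (a point): Fixed left end of the long bay: at the middle of the bay's width, at floor height, on the face of the partition, at rack coordinates (-7, +21, 8) mm; axes as the rack's. The bay runs from here towards rack -y; a jar against this end has its centre 25.5 mm from this point.
- stop_face (a point): Middle of the cork face of the sliding stop (the face that looks to rack +y, at the jar), 20 mm above the bay floor. The stop is a wooden plate as wide as the bay, its top 54 mm above the bench, joined to a block (33 x 37 mm, top 54 mm above the bench) that rides on the track behind the bay.
- stop (a joint): Slide of the stop along rack +y, in m: 0 = bay 100 mm long, at value v the bay is 100 mm - v long; range 0 to 0.06. While the knob is loose it slides with 1 to 2 N; it can be dragged by the knob. With the jar held snugly against the partition it reads about 0.049.
- knob_grip (a point): On the axis of the clamp knob, 75 mm above the bench, the height to grip; 20 mm behind the stop's face (rack -y), 40.5 mm to rack +x of it. A black bar 14 mm thick, 44 mm long and 22 mm high (63 to 85 mm above the bench) on a round hub (55 to 65 mm) on top of the stop's block. Axes: x across the bar (pinch along it), y along the bar.
- clamp_knob (a joint): Turn of the clamp knob in rad, growing clockwise as seen from above; range 0 (loose) to 1.5 (hard stop). Loose up to about 0.9, bites from there, holds the stop firmly beyond 1.2. Stays where left; needs 0.1 to 0.13 N m. At 0 the bar's length lies 0.75 rad counter-clockwise from rack y, at 1.5 it lies 0.75 rad clockwise from it.
- solder_spool: Bystander, to be left alone: spool of solder, 56 mm across, 30 high, on its flange. Origin: middle of its underside.
- tape_black: Bystander, to be left alone: roll of black insulating tape, 52 mm across, 18 high, lying flat. Origin: middle of its underside.
- eraser: Bystander, to be left alone: small eraser, 14 x 34 x 11 mm. Origin: middle of its underside.
- dowel: Bystander, to be left alone: short wooden dowel, 12 mm across, 42 mm. Origin: middle of its underside.
Not all that is in view belongs to the job. There is more than one size of the nut_jar; the job needs the larger.

How it is judged (in metres and radians):
At the end, for the whole second after the job is handed in: Each bottle upright in its own pocket (within 10 mm of its centre, on the floor); the jar upright on the bay's floor beside the partition; stop closed to a bay under 55 mm (under 4 mm of play for the jar); knob past 1.2 rad; all upright within 0.12 rad and at rest (((horizontal distance between glue_1 and pocket_left below 0.01 m and z of glue_1 in the frame of pocket_left between -0.004 and 0.006 m and horizontal distance between glue_2 and pocket_right below 0.01 m and z of glue_2 in the frame of pocket_right between -0.004 and 0.006 m) or (horizontal distance between glue_1 and pocket_right below 0.01 m and z of glue_1 in the frame of pocket_right between -0.004 and 0.006 m and horizontal distance between glue_2 and pocket_left below 0.01 m and z of glue_2 in the frame of pocket_left between -0.004 and 0.006 m)) and x of nut_jar in the frame of bay_end between -0.007 and 0.007 m and y of nut_jar in the frame of bay_end between -0.034 and -0.021 m and z of nut_jar in the frame of bay_end between -0.004 and 0.006 m and angle between each of glue_1, glue_2, nut_jar's own z axis and vertical below 0.12 rad and linear speed of each of glue_1, glue_2, nut_jar below 0.02 m/s and value of joint stop above 0.045 m and value of joint clamp_knob above 1.2 rad); the robot touches nothing.
It fails at once if a bottle or the jar tips over (more than 0.6 rad) (angle between any of glue_1, glue_2, nut_jar's own z axis and vertical above 0.6 rad).
It fails at once if a bystander is moved by more than 30 mm (distance of any of solder_spool, tape_black, eraser, dowel from where it was at the start of the episode above 0.03 m).
It also fails if it takes over 72 s, if anything falls off the work surface, if the arm or the gripper's body presses on something with over 40 N, if the wrist force passes 120 N, or if a joint passes its speed limit or range.

## Working session

There is one attempt and no reset: what is moved stays moved. The work goes in short steps, Python scripts to look and compute and a tool call to move; the robot and the scene stay as the last step left them, time stands still between calls to the robot, and variables do not carry over. Pictures are saved under pics/ and viewed, at most 10 in all, crops included, and the job is handed in when it is done.

Besides the shell and the picture viewer there is one more tool, called after ">>>" as name(argument=value, ...), one argument or row to a line, values as JSON. servo_tool: Moves the arm, as the interface text tells. Its arguments: {"type":"object","properties":{"moves":{"type":"array"},"force":{"type":"number"}},"required":["moves"]}

```bash
mkdir -p pics; cat > h.py <<'E'
import numpy as np, cv2
from workcell import *
def toworld(cam,p):
    c=calibration(cam); return np.array(c["R"]).T@(np.array(p)-np.array(c["t"]))
def px(cam,X):
    c=calibration(cam); r=cv2.Rodrigues(np.array(c["R"]))[0]
    return cv2.projectPoints(np.array([X],float),r,np.array(c["t"],float),np.array(c["camera_matrix"]),np.array(c["dist"]))[0].ravel()
def cloud(cam,d):
    c=calibration(cam); h,w=d.shape
    u,v=np.meshgrid(np.arange(w),np.arange(h))
    n=cv2.undistortPoints(np.stack([u,v],-1).reshape(-1,1,2).astype(np.float64),np.array(c["camera_matrix"]),np.array(c["dist"])).reshape(h,w,2)
    P=np.dstack([n*d[...,None],d]); return (P-np.array(c["t"]).ravel())@np.array(c["R"])
E
python3 - <<'E'
from h import *
for n in("scene","top"):
    im,d=camera(n); cv2.imwrite(f"pics/{n}0.png",im[...,::-1]); np.save(f"{n}0.npy",d)
    for k in("glue_1","nut_jar","bench_rack","pocket_left","pocket_right","bay_end","stop_face","knob_grip","solder_spool","tape_black","eraser","dowel"):
        for r in mark_of(k,n): 
            X=toworld(n,r["xyz"]); print(n,k,round(r["score"],2),X.round(4),px(n,X).round())
print(get_obs(),grasp_offset)
E
```

```text
scene glue_1 0.84 [4.728e-01 1.016e-01 4.000e-04] [259. 218.]
scene glue_1 0.76 [ 4.692e-01 -8.430e-02  2.000e-04] [330. 258.]
scene nut_jar 0.69 [0.4432 0.03   0.0027] [272. 237.]
scene nut_jar 0.55 [ 0.4511  0.1679 -0.0036] [229. 212.]
scene pocket_left 0.92 [ 0.6091 -0.0056  0.0086] [348. 209.]
scene pocket_left 0.63 [ 0.4674 -0.0856 -0.0015] [330. 259.]
scene pocket_right 0.56 [ 0.6    -0.053   0.0062] [364. 220.]
scene bay_end 0.89 [ 0.595  -0.0807  0.0039] [374. 228.]
scene knob_grip 0.74 [ 0.6095 -0.1884  0.0773] [434. 209.]
scene solder_spool 0.73 [0.5367 0.191  0.0054] [254. 191.]
scene tape_black 0.61 [0.3842 0.0685 0.0017] [233. 242.]
scene tape_black 0.35 [0.5376 0.1941 0.0042] [254. 191.]
scene dowel 0.58 [ 0.384  -0.0403 -0.0021] [275. 269.]
top glue_1 0.61 [ 0.4669  0.0974 -0.0061] [264. 233.]
top glue_1 0.59 [ 0.4687 -0.0846  0.0025] [341. 232.]
top nut_jar 0.91 [0.4411 0.0277 0.0025] [293. 244.]
top nut_jar 0.61 [4.456e-01 1.718e-01 2.000e-04] [231. 241.]
top nut_jar 0.37 [ 0.5746 -0.1593  0.0252] [374. 186.]
top bench_rack 0.66 [ 0.5953 -0.1013 -0.0048] [348. 180.]

[... 721 characters left out ...]
0.0017] [320. 270.]
{'time': 1.3, 'q': array([-6.60633752e+01,  4.97735952e+00,  1.00796687e+01,  9.50994989e+01,
        1.88288010e-04,  9.00003920e+01]), 'qd': array([-0.071456  , -0.09798588, -0.03781178, -0.0295639 ,  0.00650154,
       -0.08282782]), 'joint_efforts': array([-2.08242032e-03, -5.20101178e+01,  4.64859080e+01,  1.73946602e-03,
       -8.67590893e-05,  2.99599598e-06]), 'ee_pos': array([ 0.22315154, -0.50269998,  0.23131197]), 'tcp_rot': array([ 1.79997190e+02, -1.88307236e-04,  2.39362328e+01]), 'wrist_force': array([ 0.68863398, -0.28180151, -0.14515807]), 'torque': array([-0.01053092, -0.02845684,  0.01097865]), 'grasp_force': 0.0, 'opening': 0.08530022524243855} 0.0187
```

```bash
python3 - <<'E'
from h import *
a=cv2.imread("pics/top0.png")[150:290,190:430]; cv2.imwrite("pics/topc.png",cv2.resize(a,(0,0),fx=3.3,fy=3.3,interpolation=2))
a=cv2.imread("pics/scene0.png")[130:290,200:470]; cv2.imwrite("pics/scenec.png",cv2.resize(a,(0,0),fx=2.9,fy=2.9,interpolation=2))
for n in("top","scene"):
    P=cloud(n,np.load(f"{n}0.npy")).reshape(-1,3)
    for nm,c in dict(g1=(.47,.1),g2=(.469,-.0845),jA=(.442,.029),jB=(.448,.17)).items():
        s=P[np.hypot(*(P[:,:2]-c).T)<.042]; s=s[s[:,2]>.01]
        b=s[(s[:,2]<.045)&(s[:,2]>.012)]; t=s[s[:,2]>s[:,2].max()-.012]
        A=np.c_[2*b[:,:2],np.ones(len(b))]; q=np.linalg.lstsq(A,(b[:,:2]**2).sum(1),rcond=None)[0]
        print(n,nm,len(s),"zmax",s[:,2].max().round(4),"fit",q[:2].round(4),np.sqrt(q[2]+q[0]**2+q[1]**2).round(4),"top",t.mean(0).round(4),np.ptp(t[:,:2],axis=0).round(3), np.ptp(b[:,:2],axis=0).round(3))
E
```

```text
top g1 223 zmax 0.1181 fit [0.4724 0.0987] 0.0166 top [0.4736 0.0985 0.1135] [0.004 0.005] [0.024 0.02 ]
top g2 231 zmax 0.1258 fit [ 0.4642 -0.0862] 0.0171 top [ 0.463  -0.085   0.1213] [0.004 0.004] [0.024 0.012]
top jA 1439 zmax 0.9343 fit [0.0901 0.0015] 0.337 top [0.4301 0.0012 0.9343] [0. 0.] [0. 0.]
top jB 292 zmax 0.059 fit [0.4452 0.1698] 0.019 top [0.4452 0.1694 0.0543] [0.035 0.035] [0.038 0.022]
scene g1 576 zmax 0.1168 fit [0.4632 0.0984] 0.0073 top [0.4737 0.0983 0.111 ] [0.005 0.005] [0.006 0.018]
scene g2 602 zmax 0.1239 fit [ 0.4521 -0.0833] 0.0047 top [ 0.4632 -0.0859  0.1177] [0.006 0.008] [0.005 0.014]
scene jA 1160 zmax 0.0724 fit [0.4397 0.0296] 0.0248 top [0.4354 0.0244 0.0687] [0.047 0.045] [0.042 0.042]
scene jB 531 zmax 0.0568 fit [0.445  0.1685] 0.017 top [0.4429 0.1651 0.0526] [0.035 0.038] [0.037 0.033]
```

View pics/topc.png

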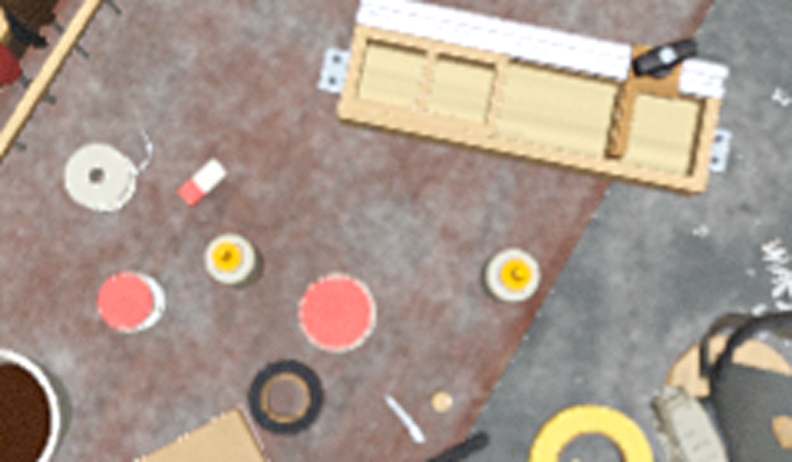

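View pics/scenec.png

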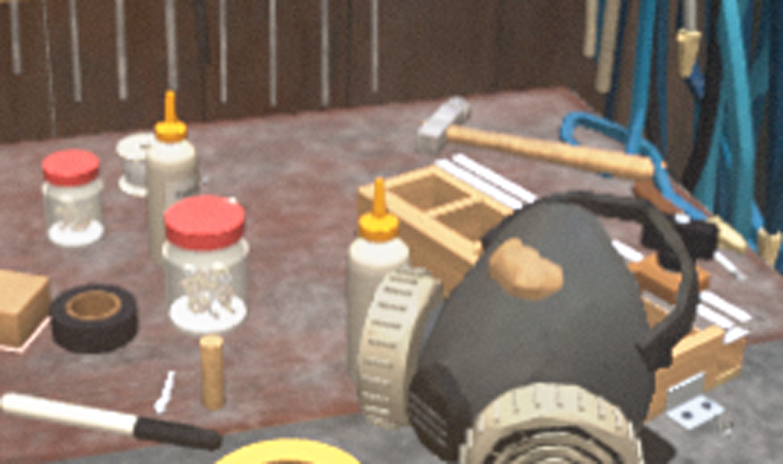

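Pictures: larger jar is at top px (293,244) (lid 72 mm up, about 47 mm wide). The look-alike at top px (231,241) is only 57 mm tall and 35–38 mm wide, so the first fits; the enlarged crop confirms it. Bottles: px (341,232) is 125 mm tall, so glue_1; px (264,233) is 118 mm, so glue_2. Knob is at px (390,166), stop partly advanced. Next I fit the rack pose.

```bash
python3 - <<'E'
from h import *
from scipy.optimize import minimize
def model(x,y):
    z=np.full(x.shape,.040); z[x>.022]=.041
    fl=((abs(x+.007)<.0215)&((abs(y-.0995)<.0215)|(abs(y-.0495)<.0215)))|((abs(x+.007)<.029)&(y<.021))
    z[fl]=.008; z[(x<-.045)|(y>.130)|(x>.045)]=0; return z
C={n:cloud(n,np.load(f"{n}0.npy")).reshape(-1,3) for n in("top","scene")}
def cost(p,P):
    c,s=np.cos(p[2]),np.sin(p[2]); d=P[:,:2]-p[:2]; x=d@[c,s]; y=d@[-s,c]
    m=(x>-.065)&(x<.06)&(y<.15)&(y>-.045)
    tot=0
    for o in [(0,0),(.001,0),(-.001,0),(0,.001),(0,-.001)]: tot+=np.minimum(abs(model(x[m]+o[0],y[m]+o[1])-P[m,2]),.02).mean()
    return tot/5
for n,P in C.items():
    best=min((minimize(cost,[.592+dx,-.105+dy,a],args=(P,),method="Nelder-Mead",options=dict(initial_simplex=[[.592+dx,-.105+dy,a],[.6+dx,-.105+dy,a],[.592+dx,-.097+dy,a],[.592+dx,-.105+dy,a+.05]],xatol=1e-4,fatol=1e-6)) for dx in(-.006,.006) for dy in(-.006,.006) for a in(-.2,-.26)),key=lambda r:r.fun)
    p=best.x; print(n,p.round(4),np.degrees(p[2]).round(2),best.fun.round(5))
    c,s=np.cos(p[2]),np.sin(p[2]); R=np.array([[c,-s],[s,c]])
    for k,q in dict(pl=(-.007,.0995),pr=(-.007,.0495),be=(-.007,.021),jar=(-.007,-.0095)).items(): print(k,(p[:2]+R@q).round(4))
    d=P[:,:2]-p[:2]; q=d@R; m=(P[:,2]>.072)&(P[:,2]<.095)&(abs(q[:,0]-.033)<.03)&(q[:,1]<-.03)&(q[:,1]>-.13)
    k=q[m]; print("knob rack",k.mean(0).round(4),len(k),np.ptp(k,axis=0).round(3),"bar dir",np.linalg.svd(k-k.mean(0))[2][0].round(2),"world",P[m].mean(0).round(4))
    m=(P[:,2]>.046)&(P[:,2]<.06)&(abs(q[:,0]+.007)<.025)&(q[:,1]<-.02)&(q[:,1]>-.12)
    if m.sum(): print("stop plate y",np.percentile(q[m,1],[5,50,95]).round(4),m.sum())
P=np.vstack(list(C.values())); P=P[(P[:,2]>.09)&(P[:,2]<.6)]
for x in np.arange(.2,.85,.05):
    print(round(x,2),[int(1000*max([0,*P[(abs(P[:,0]-x)<.025)&(abs(P[:,1]-y)<.025),2]])) for y in np.arange(-.5,.31,.05)])
E
```

```text
top [ 0.5928 -0.1045 -0.1969] -11.28 0.0035
pl [ 0.6054 -0.0056]
pr [ 0.5957 -0.0546]
be [ 0.5901 -0.0826]
jar [ 0.5841 -0.1125]
knob rack [ 0.0314 -0.0771] 127 [0.029 0.037] bar dir [-0.53  0.85] world [ 0.6085 -0.1862  0.0829]
stop plate y [-0.0919 -0.0662 -0.0607] 127
scene [ 0.592  -0.1058 -0.1943] -11.13 0.00783
pl [ 0.6044 -0.0069]
pr [ 0.5947 -0.0559]
be [ 0.5892 -0.0839]
jar [ 0.5833 -0.1138]
knob rack [ 0.0332 -0.0837] 185 [0.032 0.037] bar dir [ 0.57 -0.82] world [ 0.6085 -0.1944  0.0803]
stop plate y [-0.0943 -0.078  -0.0619] 98
0.2 [442, 441, 0, 0, 0, 0, 0, 0, 0, 0, 415, 334, 221, 0, 306, 308, 361]
0.25 [441, 404, 0, 0, 0, 0, 0, 0, 0, 0, 0, 0, 0, 0, 309, 308, 440]
0.3 [0, 0, 0, 0, 147, 142, 0, 0, 0, 0, 0, 0, 0, 0, 0, 94, 439]
0.35 [0, 104, 0, 0, 173, 183, 169, 142, 0, 0, 0, 0, 0, 0, 95, 94, 152]
0.4 [102, 106, 105, 103, 182, 194, 182, 141, 0, 0, 0, 0, 0, 0, 94, 97, 255]
0.45 [104, 107, 109, 94, 183, 186, 179, 0, 125, 0, 0, 0, 116, 0, 0, 230, 264]
0.5 [343, 104, 104, 94, 0, 0, 0, 0, 0, 0, 0, 0, 118, 0, 0, 244, 524]
0.55 [396, 307, 0, 0, 0, 0, 0, 0, 0, 0, 0, 0, 0, 0, 235, 274, 566]
0.6 [403, 380, 0, 0, 0, 0, 0, 0, 0, 0, 0, 0, 0, 146, 280, 599, 599]
0.65 [412, 339, 0, 0, 0, 0, 0, 0, 0, 0, 0, 197, 203, 407, 599, 599, 0]
0.7 [420, 0, 0, 0, 0, 0, 0, 0, 0, 0, 0, 210, 202, 508, 556, 562, 0]
0.75 [427, 484, 492, 0, 0, 199, 213, 123, 0, 0, 213, 283, 394, 443, 488, 0, 0]
0.8 [0, 445, 423, 403, 392, 416, 411, 403, 290, 270, 212, 398, 402, 405, 413, 0, 0]
```

```bash
cat >> h.py <<'E'
from scipy.spatial.transform import Rotation as Ro
def go(*T):
    o=get_obs(); R=Ro.from_euler("xyz",o["tcp_rot"],degrees=True).as_matrix(); p=np.array(o["ee_pos"])
    print("t",round(o["time"],2),"p",p.round(4),"rpy",np.round(o["tcp_rot"],2),"open",round(o["opening"],4),"F",np.round(o["wrist_force"],1),"grip",round(o["grasp_force"],1))
    for t in T: print("d(from prev)",(R.T@(np.array(t)-p)).round(4)); p=np.array(t)
RK=np.array([.5925,-.105]); PH=np.radians(-11.25)
def rk(x,y,z): c,s=np.cos(PH),np.sin(PH); return [RK[0]+c*x-s*y,RK[1]+s*x+c*y,z]
E
python3 - <<'E'
from h import *
import h
Rt=Ro.from_euler("xyz",[180,0,78.75],degrees=True).as_matrix()
pts=dict(start=[.22315,-.5027,.2313],jar=[.440,.029,.054],jarbay=rk(-.007,-.0105,.062),g1=[.463,-.085,.056],pr=rk(-.007,.0495,.064),g2=[.4735,.0985,.050],pl=rk(-.007,.0995,.058),knob=rk(.0325,-.080,.062))
for k,v in pts.items(): print(k,np.round(v,4),"tool",(Rt.T@np.array(v)).round(4))
for n in("top","scene"):
    P=cloud(n,np.load(f"{n}0.npy")); m=(P[...,2]>.1)&(P[...,2]<.5)&(abs(P[...,0]-.65)<.05)&(abs(P[...,1]-.03)<.06)
    i=np.argwhere(m); print(n,len(i))
    if len(i): Q=P[m]; j=np.argsort(np.hypot(Q[:,0]-.605,Q[:,1]+.006))[:6]; print(Q[j].round(3),i[j])
E
```

```text
start [ 0.2232 -0.5027  0.2313] tool [-0.4495  0.3169 -0.2313]
jar [0.44  0.029 0.054] tool [ 0.1143  0.4259 -0.054 ]
jarbay [ 0.5836 -0.1139  0.062 ] tool [ 0.0021  0.5946 -0.062 ]
g1 [ 0.463 -0.085  0.056] tool [ 0.007   0.4707 -0.056 ]
pr [ 0.5953 -0.0551  0.064 ] tool [ 0.0621  0.5946 -0.064 ]
g2 [0.4735 0.0985 0.05  ] tool [ 0.189   0.4452 -0.05  ]
pl [ 0.605 -0.006  0.058] tool [ 0.1121  0.5946 -0.058 ]
knob [ 0.6088 -0.1898  0.062 ] tool [-0.0674  0.6341 -0.062 ]
top 345
[[0.683 0.064 0.158]
 [0.679 0.068 0.155]
 [0.679 0.068 0.199]
 [0.681 0.066 0.199]
 [0.678 0.07  0.197]
 [0.685 0.062 0.156]] [[122 275]
 [124 273]
 [117 271]
 [116 272]
 [118 270]
 [121 276]]
scene 683
[[0.675 0.069 0.16 ]
 [0.678 0.066 0.199]
 [0.685 0.059 0.158]
 [0.687 0.058 0.158]
 [0.675 0.071 0.157]
 [0.682 0.064 0.196]] [[119 344]
 [100 347]
 [120 351]
 [120 352]
 [120 343]
 [101 349]]
```

>>> servo_tool(
  moves=[
    [[0,0,-8],[0,0,-0.02],100],
    [[0,0,-8],[0,0,-0.02],100],
    [[0,0,-8],[0,0,0],100],
    [[0,0,-8],[0,0,0],100],
    [[0,0,-8],[0,0,0],100],
    [[0,0,-8],[0,0,0],100],
    [[0,0,-6.8],[0,0,0],100],
    [[0,0,0],[0,0,0],100],
  ],
)

```text
time: 2.1
ee_pos: [0.2231, -0.5027, 0.2713]
tcp_rot: [-180.0, -0.0, 78.8]
wrist_force: [0.2, 0.5, 0.3]
opening: 0.0855
grasp_force: 0.0
```

>>> servo_tool(
  moves=[
    [[0,0,0],[0.047,0.009,0],100],
    [[0,0,0],[0.047,0.009,0],100],
    [[0,0,0],[0.047,0.009,0],100],
    [[0,0,0],[0.047,0.009,0],100],
    [[0,0,0],[0.047,0.009,0],100],
    [[0,0,0],[0.047,0.009,0],100],
    [[0,0,0],[0.047,0.009,0],100],
    [[0,0,0],[0.047,0.009,0],100],
    [[0,0,0],[0.047,0.009,0],100],
    [[0,0,0],[0.047,0.009,0],100],
    [[0,0,0],[0.047,0.009,0],100],
    [[0,0,0],[0.047,0.01,0],100],
  ],
)

```text
time: 3.3
ee_pos: [0.4405, 0.0313, 0.2716]
tcp_rot: [179.9, -0.0, 78.5]
wrist_force: [1.5, -0.6, 0.4]
opening: 0.0854
grasp_force: 0.0
```

```bash
python3 - <<'E'
from h import *
go([.440,.029,.27],[.440,.029,.054])
E
```

```text
t 3.3 p [0.4405 0.0313 0.2716] rpy [ 1.7994e+02 -1.0000e-02  7.8520e+01] open 0.0854 F [ 1.5 -0.6  0.4] grip 0.0
d(from prev) [-0.0023 -0.      0.0016]
d(from prev) [-0.00e+00 -2.00e-04  2.16e-01]
```

>>> servo_tool(
  moves=[
    [[0,0,0],[0,0,0.04],100],
    [[0,0,0],[0,0,0.04],100],
    [[0,0,0],[0,0,0.04],100],
    [[0,0,0],[0,0,0.04],100],
    [[0,0,0],[0,0,0.04],100],
    [[0,0,0],[0,0,0.018],100],
    [[0,0,0],[0,0,0],100],
  ],
)

```text
time: 4.0
ee_pos: [0.4384, 0.029, 0.0507]
tcp_rot: [-179.7, 0.1, 78.6]
wrist_force: [-0.6, 0.3, 0.4]
opening: 0.0857
grasp_force: 0.0
```

```bash
python3 - <<'E'
from h import *
go([.440,.029,.054])
im,d=camera("scene"); cv2.imwrite("pics/s1.png",cv2.resize(im[100:290,180:420,::-1],(0,0),fx=3,fy=3))
E
```

```text
t 4.0 p [0.4384 0.029  0.0507] rpy [-1.7975e+02  7.0000e-02  7.8550e+01] open 0.0857 F [-0.6  0.3  0.4] grip 0.0
d(from prev) [ 0.0003  0.0016 -0.0033]
```

View pics/s1.png

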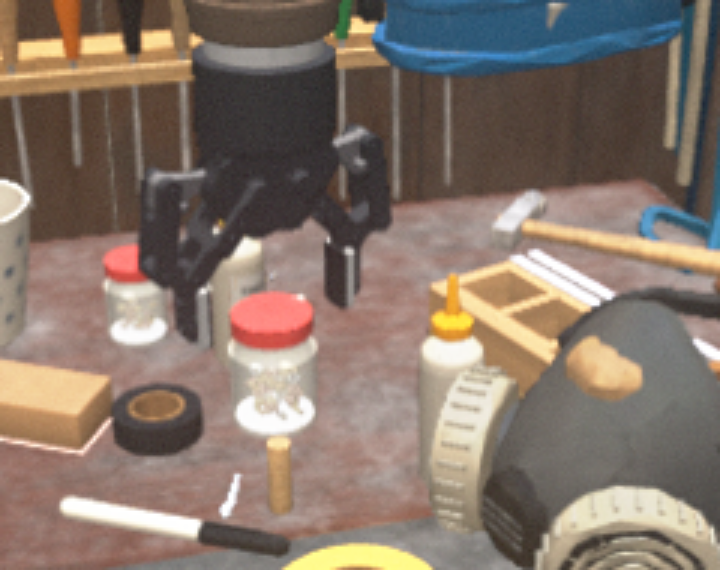

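The open fingers stand either side of the lid at crop (270,320), and the bystanders are clear of them. I'll close on the lid.

>>> servo_tool(
  force=40,
  moves=[
    [[0,0,0],[0,0,0],30],
    [[0,0,0],[0,0,0],30],
    [[0,0,0],[0,0,0],30],
    [[0,0,0],[0,0,0],30],
    [[0,0,0],[0,0,0],30],
    [[0,0,0],[0,0,0],30],
    [[0,0,0],[0,0,0],30],
  ],
)

```text
time: 4.75
ee_pos: [0.441, 0.0292, 0.0549]
tcp_rot: [179.9, -0.0, 78.7]
wrist_force: [-1.6, -0.0, 7.3]
opening: 0.0451
grasp_force: 40.1
```

>>> servo_tool(
  moves=[
    [[0,0,0],[0,0,-0.02],30],
    [[0,0,0],[0,0,-0.03],30],
    [[0,0,0],[0,0,-0.03],30],
    [[0,0,0],[0,0,0],30],
    [[0,0,0],[0,0,0],30],
  ],
)

```text
time: 5.25
ee_pos: [0.4406, 0.0292, 0.1337]
tcp_rot: [179.9, -0.0, 78.7]
wrist_force: [-0.0, -0.1, -1.9]
opening: 0.0457
grasp_force: 41.9
```

```bash
python3 - <<'E'
from h import *
go(rk(-.007,-.0105,.134))
E
```

```text
t 5.25 p [0.4406 0.0292 0.1337] rpy [ 1.7992e+02 -2.0000e-02  7.8730e+01] open 0.0457 F [-0.  -0.1 -1.9] grip 41.9
d(from prev) [-1.124e-01  1.682e-01 -1.000e-04]
```

Jar is held (−1.9 N). Next I carry it over the bay.

>>> servo_tool(
  moves=[
    [[0,0,0],[-0.0112,0.0168,0],30],
    [[0,0,0],[-0.0187,0.028,0],30],
    [[0,0,0],[-0.0187,0.028,0],30],
    [[0,0,0],[-0.0187,0.028,0],30],
    [[0,0,0],[-0.0187,0.028,0],30],
    [[0,0,0],[-0.0187,0.028,0],30],
    [[0,0,0],[-0.0077,0.0114,0],30],
    [[0,0,0],[0,0,0],30],
    [[0,0,0],[0,0,0],30],
    [[0,0,0],[0,0,0],30],
  ],
)

```text
time: 6.25
ee_pos: [0.5824, -0.1132, 0.1328]
tcp_rot: [-179.9, -0.0, 78.8]
wrist_force: [0.9, 0.6, -1.3]
opening: 0.045
grasp_force: 41.9
```

```bash
python3 - <<'E'
from h import *
go(rk(-.007,-.0105,.134),rk(-.007,-.0105,.062))
for n in("scene","top"):
    im,d=camera(n); cv2.imwrite(f"pics/{n}2.png",im[...,::-1])
    P=cloud(n,d).reshape(-1,3); c=rk(-.007,-.0105,0)[:2]
    s=P[(np.hypot(*(P[:,:2]-c).T)<.034)]; s=s[(s[:,2]>.086)&(s[:,2]<.125)]
    if len(s)<20: print(n,len(s)); continue
    A=np.c_[2*s[:,:2],np.ones(len(s))]; q=np.linalg.lstsq(A,(s[:,:2]**2).sum(1),rcond=None)[0]
    print(n,len(s),q[:2].round(4),np.sqrt(q[2]+q[0]**2+q[1]**2).round(4),s[:,2].min(),"want",np.round(c,4))
    s=P[(np.hypot(*(P[:,:2]-c).T)<.05)&(P[:,2]<.15)&(P[:,2]>.045)]; print(np.percentile(s[:,2],[1,50]))
E
```

```text
t 6.25 p [ 0.5824 -0.1132  0.1328] rpy [-1.7993e+02 -1.0000e-02  7.8770e+01] open 0.045 F [ 0.9  0.6 -1.3] grip 41.9
d(from prev) [-0.0005  0.0013 -0.0012]
d(from prev) [-0.      0.0001  0.072 ]
scene 540 [ 0.5814 -0.1138] 0.0249 0.08613458121053862 want [ 0.5836 -0.1139]
[0.08432088 0.12594412]
top 48 [ 0.5804 -0.1121] 0.0238 0.08665745249141635 want [ 0.5836 -0.1139]
[0.08322053 0.12571189]
```

>>> servo_tool(
  moves=[
    [[0,0,0],[0,0.001,0.02],30],
    [[0,0,0],[0,0,0.02],30],
    [[0,0,0],[0,0,0.01],30],
    [[0,0,0],[0,0,0.01],30],
    [[0,0,0],[0,0,0.005],30],
    [[0,0,0],[0,0,0],30],
  ],
)

```text
time: 6.95
ee_pos: [0.584, -0.114, 0.068]
tcp_rot: [-180.0, -0.0, 78.7]
wrist_force: [0.3, -0.9, -2.4]
opening: 0.0452
grasp_force: 42.0
```

>>> servo_tool(
  moves=[
    [[0,0,0],[0,0,0.003],30],
    [[0,0,0],[0,0,0.002],30],
    [[0,0,0],[0,0,0.001],30],
    [[0,0,0],[0,0,0],30],
    [[0,0,0],[0,0,0],30],
  ],
)

```text
time: 7.45
ee_pos: [0.5844, -0.1142, 0.063]
tcp_rot: [179.9, 0.0, 78.7]
wrist_force: [-2.3, 0.1, 3.9]
opening: 0.0459
grasp_force: 42.3
```

>>> servo_tool(
  moves=[
    [[0,0,0],[0,0,0],75],
    [[0,0,0],[0,0,0],75],
    [[0,0,0],[0,0,0],75],
    [[0,0,0],[0,0,0],75],
    [[0,0,0],[0,0,-0.03],75],
    [[0,0,0],[0,0,-0.04],75],
    [[0,0,0],[0,0,-0.04],75],
    [[0,0,0],[0,0,0],75],
    [[0,0,0],[0,0,0],75],
  ],
)

```text
time: 8.35
ee_pos: [0.5848, -0.1142, 0.1732]
tcp_rot: [179.9, -0.0, 78.7]
wrist_force: [0.4, -0.6, -1.0]
opening: 0.0639
grasp_force: 0.0
```

```bash
python3 - <<'E'
from h import *
go([.463,-.085,.173],[.463,-.085,.056])
E
```

```text
t 8.35 p [ 0.5848 -0.1142  0.1732] rpy [179.88  -0.    78.74] open 0.0639 F [ 0.4 -0.6 -1. ] grip 0.0
d(from prev) [ 4.900e-03 -1.251e-01 -1.000e-04]
d(from prev) [-0.     -0.0002  0.117 ]
```

>>> servo_tool(
  moves=[
    [[0,0,0],[0.001,-0.03,0],75],
    [[0,0,0],[0.001,-0.03,0],75],
    [[0,0,0],[0.001,-0.03,0],75],
    [[0,0,0],[0.001,-0.025,0],75],
    [[0,0,0],[0.001,-0.01,0],75],
    [[0,0,0],[0,0,0],75],
    [[0,0,0],[0,0,0.03],75],
    [[0,0,0],[0,0,0.04],75],
    [[0,0,0],[0,0,0.03],75],
    [[0,0,0],[0,0,0.015],75],
    [[0,0,0],[0,0,0],75],
    [[0,0,0],[0,0,0],75],
  ],
)

```text
time: 9.55
ee_pos: [0.4634, -0.085, 0.0582]
tcp_rot: [180.0, -0.0, 78.7]
wrist_force: [1.1, -0.8, -0.1]
opening: 0.064
grasp_force: 0.0
```

>>> servo_tool(
  force=30,
  moves=[
    [[0,0,0],[0,0,0],15],
    [[0,0,0],[0,0,0],15],
    [[0,0,0],[0,0,0],15],
    [[0,0,0],[0,0,0],15],
    [[0,0,0],[0,0,0],15],
    [[0,0,0],[0,0,0],15],
  ],
)

```text
time: 10.15
ee_pos: [0.4636, -0.085, 0.0588]
tcp_rot: [179.8, -0.0, 78.7]
wrist_force: [-0.4, 0.3, 5.9]
opening: 0.0334
grasp_force: 29.5
```

>>> servo_tool(
  moves=[
    [[0,0,0],[0,0,-0.02],15],
    [[0,0,0],[0,0,-0.03],15],
    [[0,0,0],[0.02,0,-0.02],15],
    [[0,0,0],[0.02,0.02,0],15],
    [[0,0,0],[0.01,0.03,0],15],
    [[0,0,0],[0.005,0.03,0],15],
    [[0,0,0],[0,0.03,0],15],
    [[0,0,0],[0,0.013,0],15],
    [[0,0,0],[0,0,0],15],
    [[0,0,0],[0,0,0],15],
    [[0,0,0],[0,0,0],15],
  ],
)

```text
time: 11.25
ee_pos: [0.5932, -0.0548, 0.1275]
tcp_rot: [-180.0, -0.0, 78.7]
wrist_force: [-0.2, 0.4, -2.4]
opening: 0.0336
grasp_force: 30.4
```

```bash
cat >> h.py <<'E'
def held(c,lo,hi,r=.03):
    for n in("scene","top"):
        im,d=camera(n); cv2.imwrite(f"pics/{n}_{get_obs()['time']:.1f}.png",im[...,::-1])
        P=cloud(n,d).reshape(-1,3); s=P[(np.hypot(*(P[:,:2]-c).T)<r)&(P[:,2]>lo)&(P[:,2]<hi)]
        if len(s)<15: print(n,len(s)); continue
        A=np.c_[2*s[:,:2],np.ones(len(s))]; q=np.linalg.lstsq(A,(s[:,:2]**2).sum(1),rcond=None)[0]
        print(n,len(s),q[:2].round(4),np.sqrt(q[2]+q[0]**2+q[1]**2).round(4),"zmin",s[:,2].min().round(4),"want",np.round(c,4))
E
python3 - <<'E'
from h import *
t=rk(-.007,.0495,.127)
go(t); held(t[:2],.06,.115)
E
```

```text
t 11.25 p [ 0.5932 -0.0548  0.1275] rpy [-179.99   -0.     78.74] open 0.0336 F [-0.2  0.4 -2.4] grip 30.4
d(from prev) [0.0001 0.0021 0.0005]
scene 462 [ 0.5934 -0.0573] 0.0163 zmin 0.0669 want [ 0.5953 -0.0551]
top 0
```

>>> servo_tool(
  moves=[
    [[0,0,0],[0.001,0.0015,0.01],15],
    [[0,0,0],[0,0,0.015],15],
    [[0,0,0],[0,0,0.015],15],
    [[0,0,0],[0,0,0.01],15],
    [[0,0,0],[0,0,0.004],15],
    [[0,0,0],[0,0,0],15],
  ],
)

```text
time: 11.95
ee_pos: [0.5951, -0.0542, 0.0723]
tcp_rot: [-179.9, 0.0, 78.7]
wrist_force: [-0.2, -0.7, -1.4]
opening: 0.0335
grasp_force: 30.4
```

>>> servo_tool(
  moves=[
    [[0,0,0],[0,0,0.003],15],
    [[0,0,0],[0,0,0.002],15],
    [[0,0,0],[0,0,0.001],15],
    [[0,0,0],[0,0,0],15],
    [[0,0,0],[0,0,0],15],
  ],
)

```text
time: 12.45
ee_pos: [0.5957, -0.0542, 0.0675]
tcp_rot: [180.0, -0.0, 78.7]
wrist_force: [-0.3, 0.1, -1.9]
opening: 0.0337
grasp_force: 30.4
```

>>> servo_tool(
  moves=[
    [[0,0,0],[0,0,0.001],15],
    [[0,0,0],[0,0,0.0005],15],
    [[0,0,0],[0,0,0],15],
    [[0,0,0],[0,0,0],15],
  ],
)

```text
time: 12.85
ee_pos: [0.5959, -0.0542, 0.0669]
tcp_rot: [179.9, -0.0, 78.7]
wrist_force: [-1.1, 0.8, 4.8]
opening: 0.0332
grasp_force: 30.8
```

>>> servo_tool(
  moves=[
    [[0,0,0],[0,0,0],75],
    [[0,0,0],[0,0,0],75],
    [[0,0,0],[0,0,0],75],
    [[0,0,0],[0,0,0],75],
    [[0,0,0],[0,0,-0.03],75],
    [[0,0,0],[0,0,-0.04],75],
    [[0,0,0],[0,0,-0.04],75],
    [[0,0,0],[0,0,0],75],
    [[0,0,0],[0,0,0],75],
  ],
)

```text
time: 13.75
ee_pos: [0.5962, -0.0542, 0.1767]
tcp_rot: [179.9, -0.0, 78.7]
wrist_force: [0.1, 1.0, -0.5]
opening: 0.0642
grasp_force: 0.0
```

```bash
python3 - <<'E'
from h import *
go([.4735,.0985,.176],[.4735,.0985,.052])
E
```

```text
t 13.75 p [ 0.5962 -0.0542  0.1767] rpy [ 1.7988e+02 -1.0000e-02  7.8740e+01] open 0.0642 F [ 0.1  1.  -0.5] grip 0.0
d(from prev) [ 0.1258 -0.1502  0.0004]
d(from prev) [-0.     -0.0003  0.124 ]
```

>>> servo_tool(
  moves=[
    [[0,0,0],[0.021,-0.025,0],75],
    [[0,0,0],[0.025,-0.03,0],75],
    [[0,0,0],[0.025,-0.03,0],75],
    [[0,0,0],[0.025,-0.03,0],75],
    [[0,0,0],[0.02,-0.025,0],75],
    [[0,0,0],[0.01,-0.01,0],75],
    [[0,0,0],[0,0,0],75],
    [[0,0,0],[0,0,0],75],
    [[0,0,0],[0,0,0.03],75],
    [[0,0,0],[0,0,0.04],75],
    [[0,0,0],[0,0,0.03],75],
    [[0,0,0],[0,0,0.015],75],
  ],
)

```text
time: 14.95
ee_pos: [0.4724, 0.0973, 0.0576]
tcp_rot: [-179.8, 0.1, 78.7]
wrist_force: [0.1, -0.2, -0.0]
opening: 0.064
grasp_force: 0.0
```

>>> servo_tool(
  moves=[
    [[0,0,0],[0,0,0.007],75],
    [[0,0,0],[0,0,0],75],
    [[0,0,0],[0,0,0],15],
    [[0,0,0],[0,0,0],15],
    [[0,0,0],[0,0,0],15],
    [[0,0,0],[0,0,0],15],
    [[0,0,0],[0,0,0],15],
    [[0,0,0],[0,0,0],15],
  ],
)

```text
time: 15.75
ee_pos: [0.4738, 0.0989, 0.0553]
tcp_rot: [179.9, -0.1, 78.8]
wrist_force: [-0.4, 0.1, 6.2]
opening: 0.0314
grasp_force: 29.7
```

```bash
python3 - <<'E'
from h import *
t=rk(-.007,.0995,.124)
go(t)
E
```

```text
t 15.75 p [0.4738 0.0989 0.0553] rpy [ 1.7988e+02 -5.0000e-02  7.8750e+01] open 0.0314 F [-0.4  0.1  6.2] grip 29.7
d(from prev) [-0.0773  0.1493 -0.0684]
```

>>> servo_tool(
  moves=[
    [[0,0,0],[0,0,-0.02],15],
    [[0,0,0],[0,0,-0.03],15],
    [[0,0,0],[-0.017,0,-0.018],15],
    [[0,0,0],[-0.025,0.019,0],15],
    [[0,0,0],[-0.025,0.03,0],15],
    [[0,0,0],[-0.01,0.03,0],15],
    [[0,0,0],[0,0.03,0],15],
    [[0,0,0],[0,0.03,0],15],
    [[0,0,0],[0,0.0105,0],15],
    [[0,0,0],[0,0,0],15],
    [[0,0,0],[0,0,0],15],
    [[0,0,0],[0,0,0],15],
  ],
)

```text
time: 16.95
ee_pos: [0.6039, -0.0057, 0.1221]
tcp_rot: [-180.0, -0.0, 78.8]
wrist_force: [0.0, -0.5, -2.1]
opening: 0.0311
grasp_force: 30.5
```

```bash
python3 - <<'E'
from h import *
t=rk(-.007,.0995,.124)
go(t); held(t[:2],.06,.115)
E
```

```text
t 16.95 p [ 0.6039 -0.0057  0.1221] rpy [-180.     -0.     78.76] open 0.0311 F [ 0.  -0.5 -2.1] grip 30.5
d(from prev) [-0.0001  0.0012 -0.0019]
scene 417 [ 0.6024 -0.0068] 0.0153 zmin 0.0663 want [ 0.605 -0.006]
top 0
```

>>> servo_tool(
  moves=[
    [[0,0,0],[0,0.001,0.01],15],
    [[0,0,0],[0,0,0.015],15],
    [[0,0,0],[0,0,0.015],15],
    [[0,0,0],[0,0,0.01],15],
    [[0,0,0],[0,0,0.004],15],
    [[0,0,0],[0,0,0.002],15],
    [[0,0,0],[0,0,0.001],15],
    [[0,0,0],[0,0,0],15],
    [[0,0,0],[0,0,0],15],
  ],
)

```text
time: 17.95
ee_pos: [0.606, -0.0063, 0.0653]
tcp_rot: [180.0, -0.0, 78.7]
wrist_force: [-0.1, 0.0, -0.2]
opening: 0.0308
grasp_force: 30.5
```

>>> servo_tool(
  moves=[
    [[0,0,0],[0,0,0.001],15],
    [[0,0,0],[0,0,0.0008],15],
    [[0,0,0],[0,0,0.0007],15],
    [[0,0,0],[0,0,0],15],
    [[0,0,0],[0,0,0],15],
  ],
)

```text
time: 18.45
ee_pos: [0.6059, -0.0062, 0.0634]
tcp_rot: [179.9, -0.0, 78.7]
wrist_force: [-3.0, -0.1, 6.4]
opening: 0.0309
grasp_force: 31.3
```

>>> servo_tool(
  moves=[
    [[0,0,0],[0,0,0],70],
    [[0,0,0],[0,0,0],70],
    [[0,0,0],[0,0,0],70],
    [[0,0,0],[0,0,0],70],
    [[0,0,0],[0,0,-0.03],70],
    [[0,0,0],[0,0,-0.04],70],
    [[0,0,0],[0,0,-0.045],70],
    [[0,0,0],[-0.01,-0.04,0],70],
    [[0,0,0],[-0.01,-0.04,0],70],
    [[0,0,0],[0,-0.04,0],70],
    [[0,0,0],[0,-0.04,0],70],
    [[0,0,0],[0,-0.02,0],70],
  ],
)

```text
time: 19.65
ee_pos: [0.4229, 0.0096, 0.1775]
tcp_rot: [180.0, -0.0, 78.7]
wrist_force: [1.0, -0.5, 0.1]
opening: 0.06
grasp_force: 0.0
```

```bash
python3 - <<'E'
from h import *
import h
c,s=np.cos(PH),np.sin(PH); R=np.array([[c,-s],[s,c]])
for n in("top","scene"):
    im,d=camera(n); a=im[130:230,280:440,::-1] if n=="top" else im[130:290,250:470,::-1]
    cv2.imwrite(f"pics/{n}3.png",cv2.resize(a,(0,0),fx=3.4,fy=3.4,interpolation=2))
    P=cloud(n,d).reshape(-1,3); q=(P[:,:2]-RK)@R
    for k,b,lo,hi in(("pl",(-.007,.0995),.045,.136),("pr",(-.007,.0495),.045,.136),("jar",(-.007,-.0105),.045,.083),("knob",(.033,-.08),.07,.095)):
        m=(np.hypot(*(q-b).T)<.03)&(P[:,2]>lo)&(P[:,2]<hi)
        if not m.any(): print(n,k,"none"); continue
        t=P[m,2].max(); m&=P[:,2]>t-.012; u=q[m]
        print(n,k,len(u),"top",t.round(4),"rack mean",u.mean(0).round(4),"mid",((u.max(0)+u.min(0))/2).round(4),np.ptp(u,axis=0).round(3))
    for k in("knob_grip",):
        for r in mark_of(k,n)[:1]: X=toworld(n,r["xyz"]); print(k,r["score"],X.round(4),"rack",((X[:2]-RK)@R).round(4))
go()
E
```

```text
top pl 9 top 0.1266 rack mean [-0.0071  0.0995] mid [-0.0071  0.0996] [0.004 0.005]
top pr 9 top 0.1327 rack mean [-0.0079  0.0496] mid [-0.0077  0.0495] [0.005 0.006]
top jar 357 top 0.0825 rack mean [-0.0089 -0.0109] mid [-0.0083 -0.011 ] [0.046 0.045]
top knob 121 top 0.0875 rack mean [ 0.032  -0.0769] mid [ 0.0326 -0.0769] [0.028 0.037]
knob_grip 0.49 [ 0.6107 -0.1878  0.0741] rack [ 0.034  -0.0776]
scene pl 20 top 0.1245 rack mean [-0.0065  0.0988] mid [-0.0061  0.099 ] [0.008 0.005]
scene pr 21 top 0.1324 rack mean [-0.0073  0.0484] mid [-0.0073  0.0485] [0.007 0.007]
scene jar 83 top 0.0798 rack mean [-0.0094  0.0016] mid [-0.0083  0.0026] [0.042 0.017]
scene knob 146 top 0.0877 rack mean [ 0.0339 -0.0851] mid [ 0.0328 -0.0812] [0.033 0.036]
knob_grip 0.68 [ 0.6126 -0.19    0.0793] rack [ 0.0363 -0.0794]
t 19.85 p [0.4256 0.0093 0.1777] rpy [ 1.7992e+02 -2.0000e-02  7.8750e+01] open 0.0597 F [ 0.4 -0.7 -0.2] grip 0.0
```

View pics/top3.png

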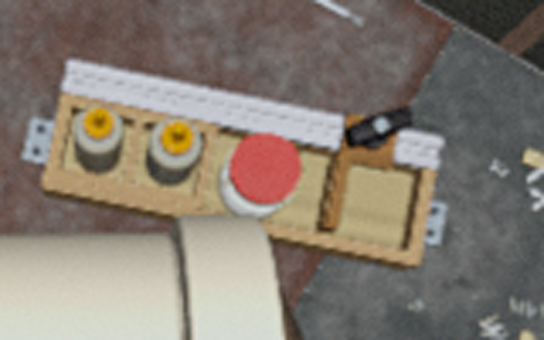

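```bash
python3 - <<'E'
from h import *
go(rk(.0335,-.0785,.178),rk(.0335,-.0785,.062))
E
```

```text
t 19.85 p [0.4256 0.0093 0.1777] rpy [ 1.7992e+02 -2.0000e-02  7.8750e+01] open 0.0597 F [ 0.4 -0.7 -0.2] grip 0.0
d(from prev) [-1.581e-01  2.195e-01 -1.000e-04]
d(from prev) [-0.     -0.0002  0.116 ]
```

>>> servo_tool(
  moves=[
    [[0,0,0],[-0.013,0.02,0],50],
    [[0,0,0],[-0.025,0.035,0],50],
    [[0,0,0],[-0.025,0.035,0],50],
    [[0,0,0],[-0.025,0.035,0],50],
    [[0,0,0],[-0.025,0.035,0],50],
    [[0,0,0],[-0.025,0.035,0],50],
    [[0,0,0],[-0.02,0.0245,0],50],
    [[0,0,-8.5],[0,0,0],50],
    [[0,0,-8.5],[0,0,0],50],
    [[0,0,-8.5],[0,0,0],50],
    [[0,0,-8.5],[0,0,0],50],
    [[0,0,0],[0,0,0],50],
  ],
)

```text
time: 21.05
ee_pos: [0.6104, -0.1891, 0.1761]
tcp_rot: [-180.0, -0.0, 112.8]
wrist_force: [0.0, 0.0, -0.5]
opening: 0.0428
grasp_force: 0.0
```

```bash
python3 - <<'E'
from h import *
go(rk(.0335,-.0785,.178),rk(.0335,-.0785,.062))
E
```

```text
t 21.05 p [ 0.6104 -0.1891  0.1761] rpy [-1.7995e+02 -4.0000e-02  1.1285e+02] open 0.0428 F [ 0.   0.  -0.5] grip 0.0
d(from prev) [ 0.0007 -0.0001 -0.0019]
d(from prev) [-1.00e-04  1.00e-04  1.16e-01]
```

>>> servo_tool(
  moves=[
    [[0,0,0],[0,0,0.03],50],
    [[0,0,0],[0,0,0.03],50],
    [[0,0,0],[0,0,0.03],50],
    [[0,0,0],[0,0,0.018],50],
    [[0,0,0],[0,0,0.006],50],
    [[0,0,0],[0,0,0],50],
    [[0,0,0],[0,0,0],50],
  ],
)

```text
time: 21.75
ee_pos: [0.6104, -0.1888, 0.0644]
tcp_rot: [179.9, 0.1, 112.7]
wrist_force: [0.2, -1.1, 0.9]
opening: 0.043
grasp_force: 0.0
```

>>> servo_tool(
  force=30,
  moves=[
    [[0,0,0],[0,0,0],0],
    [[0,0,0],[0,0,0],0],
    [[0,0,0],[0,0,0],0],
    [[0,0,0],[0,0,0],0],
    [[0,0,0],[0,0,0],0],
    [[0,0,0],[0,0,0],0],
    [[0,0,0],[0,0,0],0],
  ],
)

```text
time: 22.45
ee_pos: [0.6109, -0.1888, 0.0655]
tcp_rot: [179.8, 0.1, 112.7]
wrist_force: [1.5, 0.6, 6.4]
opening: 0.0133
grasp_force: 38.1
```

```bash
python3 - <<'E'
from h import *
go(rk(.0335,-.0500,.064))
print(get_obs()["torque"].round(3))
E
```

```text
t 22.45 p [ 0.6109 -0.1888  0.0655] rpy [1.7983e+02 1.3000e-01 1.1271e+02] open 0.0133 F [1.5 0.6 6.4] grip 38.1
d(from prev) [0.0242 0.0153 0.0015]
[ 0.059 -0.172 -0.094]
```

>>> servo_tool(
  moves=[
    [[0,0,0],[0.0033,0.0022,0],0],
    [[0,0,0],[0.0033,0.0022,0],0],
    [[0,0,0],[0.0033,0.0022,0],0],
    [[0,0,0],[0.0033,0.0022,0],0],
    [[0,0,0],[0.0033,0.0022,0],0],
    [[0,0,0],[0.0033,0.0022,0],0],
    [[0,0,0],[0,0,0],0],
  ],
)

```text
time: 23.15
ee_pos: [0.6156, -0.1652, 0.0655]
tcp_rot: [179.8, 0.2, 112.7]
wrist_force: [1.0, 0.1, 6.3]
opening: 0.0133
grasp_force: 37.9
```

>>> servo_tool(
  moves=[
    [[0,0,0],[0.0016,0.0011,0],0],
    [[0,0,0],[0.0008,0.0006,0],0],
    [[0,0,0],[0,0,0],0],
    [[0,0,0],[0,0,0],0],
  ],
)

```text
time: 23.55
ee_pos: [0.6161, -0.1629, 0.0655]
tcp_rot: [179.8, 0.2, 112.7]
wrist_force: [1.4, -1.6, 6.0]
opening: 0.0129
grasp_force: 37.7
```

>>> servo_tool(
  moves=[
    [[0,0,0],[0.0008,0.0006,0],0],
    [[0,0,0],[0.0004,0.0003,0],0],
    [[0,0,0],[0,0,0],0],
    [[0,0,0],[0,0,0],0],
  ],
)

```text
time: 23.95
ee_pos: [0.6163, -0.1615, 0.0655]
tcp_rot: [179.8, 0.2, 112.7]
wrist_force: [0.3, -2.4, 6.1]
opening: 0.0135
grasp_force: 37.7
```

>>> servo_tool(
  moves=[
    [[0,0,0],[0.0008,0.0006,0],0],
    [[0,0,0],[0.0004,0.0003,0],0],
    [[0,0,0],[0,0,0],0],
    [[0,0,0],[0,0,0],0],
  ],
)

```text
time: 24.35
ee_pos: [0.6166, -0.1601, 0.0655]
tcp_rot: [179.9, 0.2, 112.7]
wrist_force: [0.3, -3.0, 6.8]
opening: 0.0131
grasp_force: 37.8
```

>>> servo_tool(
  moves=[
    [[0,0,0],[0.0008,0.0006,0],0],
    [[0,0,0],[0.0004,0.0003,0],0],
    [[0,0,0],[0,0,0],0],
    [[0,0,0],[0,0,0],0],
  ],
)

```text
time: 24.75
ee_pos: [0.6169, -0.1586, 0.0655]
tcp_rot: [179.9, 0.2, 112.7]
wrist_force: [-0.0, -1.8, 7.4]
opening: 0.0136
grasp_force: 37.8
```

>>> servo_tool(
  moves=[
    [[0,0,0],[0.0008,0.0006,0],0],
    [[0,0,0],[0.0004,0.0003,0],0],
    [[0,0,0],[0,0,0],0],
    [[0,0,0],[0,0,0],0],
  ],
)

```text
time: 25.15
ee_pos: [0.617, -0.1583, 0.0655]
tcp_rot: [179.9, 0.3, 112.6]
wrist_force: [-1.7, -8.0, 6.6]
opening: 0.0133
grasp_force: 37.4
```

>>> servo_tool(
  force=45,
  moves=[
    [[0,0,6],[0,0,0],0],
    [[0,0,6],[0,0,0],0],
    [[0,0,6],[0,0,0],0],
    [[0,0,6],[0,0,0],0],
    [[0,0,6],[0,0,0],0],
    [[0,0,0],[0,0,0],0],
  ],
)

```text
time: 25.75
ee_pos: [0.6169, -0.1583, 0.0656]
tcp_rot: [179.8, 0.2, 82.4]
wrist_force: [-2.1, -6.9, 7.8]
opening: 0.0128
grasp_force: 55.1
```

>>> servo_tool(
  moves=[
    [[0,0,6],[0,0,0],0],
    [[0,0,6],[0,0,0],0],
    [[0,0,6],[0,0,0],0],
    [[0,0,6],[0,0,0],0],
    [[0,0,6],[0,0,0],0],
    [[0,0,6],[0,0,0],0],
    [[0,0,4],[0,0,0],0],
    [[0,0,0],[0,0,0],0],
    [[0,0,0],[0,0,0],0],
  ],
)

```text
time: 26.65
ee_pos: [0.6168, -0.1583, 0.0654]
tcp_rot: [179.8, 0.0, 42.6]
wrist_force: [-2.8, -7.2, 6.3]
opening: 0.013
grasp_force: 54.9
```

```bash
python3 -c "
from h import *
go(); print(get_obs()['torque'].round(3))"
```

```text
t 26.65 p [ 0.6168 -0.1583  0.0654] rpy [1.7976e+02 4.0000e-02 4.2630e+01] open 0.013 F [-2.8 -7.2  6.3] grip 54.9
[-1.532  0.704  0.002]
```

>>> servo_tool(
  moves=[
    [[0,0,3],[0,0,0],0],
    [[0,0,2],[0,0,0],0],
    [[0,0,0],[0,0,0],0],
    [[0,0,0],[0,0,0],0],
  ],
)

```text
time: 27.05
ee_pos: [0.6167, -0.1583, 0.0654]
tcp_rot: [179.8, 0.0, 37.6]
wrist_force: [-1.9, -7.2, 6.9]
opening: 0.0132
grasp_force: 54.8
```

```bash
python3 -c "
from h import *
go(); print(get_obs()['torque'].round(3))"
```

```text
t 27.05 p [ 0.6167 -0.1583  0.0654] rpy [1.7976e+02 3.0000e-02 3.7630e+01] open 0.0132 F [-1.9 -7.2  6.9] grip 54.8
[-1.496  0.766 -0.086]
```

Now I release the knob, lift straight up, back off, and check.

>>> servo_tool(
  moves=[
    [[0,0,0],[0,0,0],40],
    [[0,0,0],[0,0,0],40],
    [[0,0,0],[0,0,0],40],
    [[0,0,0],[0,0,0],40],
    [[0,0,0],[0,0,-0.03],40],
    [[0,0,0],[0,0,-0.04],40],
    [[0,0,0],[0,0,-0.04],40],
    [[0,0,0],[0,0,-0.04],40],
    [[0,0,0],[0,0,-0.04],40],
  ],
)

```text
time: 27.95
ee_pos: [0.616, -0.1562, 0.2549]
tcp_rot: [-180.0, -0.0, 37.7]
wrist_force: [-0.0, 0.1, -0.2]
opening: 0.0345
grasp_force: 0.0
```

>>> servo_tool(
  moves=[
    [[0,0,0],[-0.03,-0.03,0],40],
    [[0,0,0],[-0.03,-0.03,0],40],
    [[0,0,0],[-0.03,-0.03,0],40],
    [[0,0,0],[-0.03,-0.03,0],40],
    [[0,0,0],[-0.03,-0.02,0],40],
    [[0,0,0],[-0.02,-0.01,0],40],
    [[0,0,0],[0,0,0],40],
    [[0,0,0],[0,0,0],40],
  ],
)

```text
time: 28.75
ee_pos: [0.3902, -0.1419, 0.2536]
tcp_rot: [179.9, -0.0, 37.7]
wrist_force: [-0.0, -0.7, 0.3]
opening: 0.0343
grasp_force: 0.0
```

```bash
python3 - <<'E'
from h import *
c,s=np.cos(PH),np.sin(PH); R=np.array([[c,-s],[s,c]])
for n in("top","scene"):
    im,d=camera(n); a=im[130:230,280:440,::-1] if n=="top" else im[130:290,250:470,::-1]
    cv2.imwrite(f"pics/{n}4.png",cv2.resize(a,(0,0),fx=3.4,fy=3.4,interpolation=2))
    P=cloud(n,d).reshape(-1,3); q=(P[:,:2]-RK)@R
    for k,b,lo,hi in(("pl",(-.007,.0995),.045,.136),("pr",(-.007,.0495),.045,.136),("jar",(-.007,-.0045),.045,.083),("knob",(.0335,-.048),.07,.095)):
        m=(np.hypot(*(q-b).T)<(.026 if k=="knob" else .03))&(P[:,2]>lo)&(P[:,2]<hi)
        if not m.any(): print(n,k,"none"); continue
        t=P[m,2].max(); m&=P[:,2]>t-.012; u=q[m]; v=np.linalg.svd(u-u.mean(0))[2][0]
        print(n,k,len(u),"top",t.round(4),"rack mean",u.mean(0).round(4),"mid",((u.max(0)+u.min(0))/2).round(4),"dir from y CW deg",np.degrees(np.arctan(v[0]/v[1])).round(1))
go()
E
```

```text
top pl 10 top 0.1256 rack mean [-0.0074  0.0995] mid [-0.0074  0.0995] dir from y CW deg -19.3
top pr 8 top 0.1308 rack mean [-0.0079  0.05  ] mid [-0.0075  0.0503] dir from y CW deg 87.2
top jar 362 top 0.0823 rack mean [-0.0086 -0.0029] mid [-0.0083 -0.0033] dir from y CW deg -57.1
top knob 129 top 0.0875 rack mean [ 0.0324 -0.048 ] mid [ 0.0326 -0.0484] dir from y CW deg 40.7
scene pl 19 top 0.1244 rack mean [-0.0062  0.099 ] mid [-0.0059  0.0994] dir from y CW deg 56.2
scene pr 22 top 0.1323 rack mean [-0.0074  0.0485] mid [-0.0076  0.0488] dir from y CW deg 39.0
scene jar 144 top 0.0803 rack mean [-0.0104  0.0049] mid [-0.0075  0.0059] dir from y CW deg 87.3
scene knob 63 top 0.0859 rack mean [ 0.0318 -0.0485] mid [ 0.0317 -0.0489] dir from y CW deg 42.6
t 28.85 p [ 0.3907 -0.1418  0.2531] rpy [-179.99   -0.     37.75] open 0.0344 F [ 0.8 -0.1 -0.1] grip 0.0
```

View pics/top4.png

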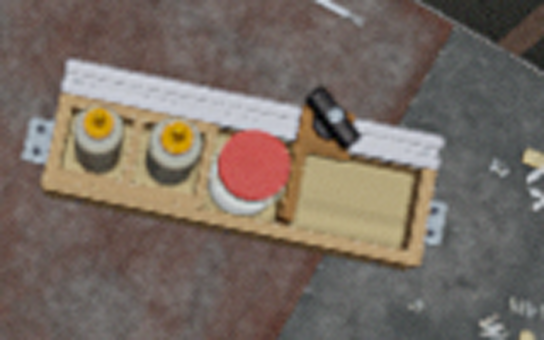

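View pics/scene4.png

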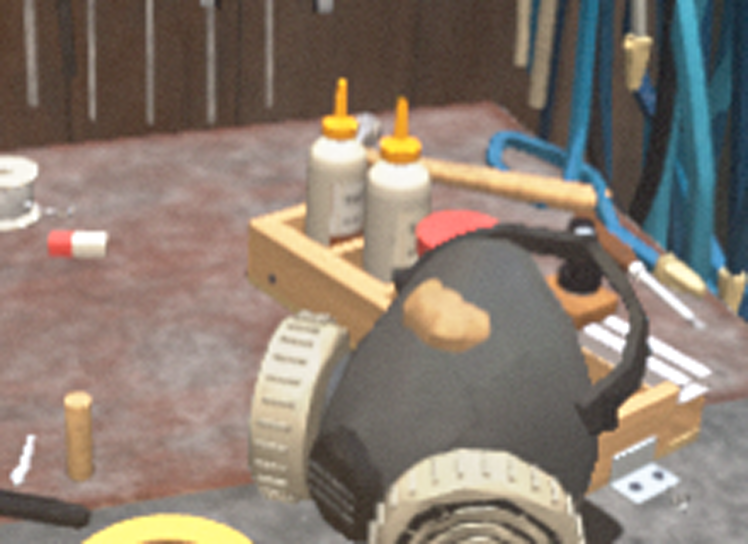

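Both bottles stand in their pockets (top crop (98,125) and (178,137)). The jar at (253,165) is between the partition and the stop. The knob bar lies about 41° clockwise of rack y, which is about 1.47 rad, so it is locked. The robot is clear, so I'm handing in.

```bash
python3 -c "
from workcell import *
print(job_done())"
```

```text
the job is handed in; nothing more can be done
None
```

I handed the job in at about 29 s of 72: both glue bottles are in their pockets, the larger jar is snug between the partition and the stop, and the knob is turned to about 1.47 rad; no verdict came back.

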